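# Slide the blue sign plate out over the shelf's end

### The arm

A 6-joint arm with a two-finger parallel gripper is mounted at the origin on the work surface. World frame = base frame: x ahead of the robot, y to its left, z up, the work surface at z = 0. Lengths are in m, angles in rad, forces in N, time in s.
With the tool pointing down it reaches from about 0.275 to 0.75 m from the base axis. Payload 10.2 kg.
Tool frame: the origin (TCP) lies on the centre line of the jaws, within the pads' length; the fingertips stand 17 mm ahead of it and the grasp point (between the pads) lies 2 mm behind it; z points along the fingers, y is the line along which they close (so a half turn about z gives the same grasp; the last joint's range is limited). The gripper opens to 85 mm and grips with 20 to 120 N. Pads are 22 mm wide; open, the fingers measure 114 mm over their backs; the gripper's body (76 mm by 85 mm) begins 54 mm behind the grasp point. The pads swing forward as they close: fully open they stand 13 mm farther back than shut.
Start: joints at [1.078, 0.313, 1.498, -0, 1.331, -0.223], TCP at [0.14, 0.506, 0.248] pointing down, gripper open.
Joint ranges: [-2.94, 2.94], [-0.97, 2.17], [0.19, 2.56], [-1.23, 4.37], [0.02, 3.11], [-2.88, 2.88]. Speed limits (rad/s): [2.39, 2.39, 3.01, 3.14, 3.14, 3.14].

### API

Orientations are given as a unit quaternion [x, y, z, w].
In Python, from rig import ctrl gives the robot as it stands.
- The arm moves only by the tool drive_tool, never from a script. Its arguments are lists of equal length, an entry for each row: "translation": the shift along the tool's x, y, z normalised to -1 to 1, where 1 is 0.025 m, a list of three; "turn": the turn, a rotation vector about the tool's x, y, z normalised to -1 to 1, where 1 is 6 degrees, a list of three; "fingers": the closure, from 0 (fully open) to 1 (shut). A call has 1 to 20 rows; each row shifts and turns the commanded pose from where the row before left it, along the tool's axes as they then stand; what a row does not reach is not made up. A row lasts 1/10 s, in which the tool goes at most 50 mm and 8.59 degrees, less where a joint would pass 70% of its speed; a pose out of reach is approached as far as the arm can. A call with a number of a shift or a turn outside -1 to 1 is refused whole. A call with a gripper value outside its range is refused whole. The fingers move at their own pace and stop on an object; the grip force is fixed at half the most. Time passes only in rows, so rows that do not move let the fingers close. It gives the time, the measured TCP pose, the force, the opening and the grip force at its end, in the units of the state.
- ctrl.state(): the state, without advancing time (a new reading comes with each control period).
- ctrl.camera(name): name is "side" or "top"; returns the picture (384x512x3 uint8, red, green, blue); there is no depth.
- ctrl.get_calibration(name): a dict with "K" (3x3 intrinsics, pixels), "k1" (the pictures are not rectified: a ray, as slopes to the right and down, at radius r is drawn at 1 + k1 r^2 times it, then the intrinsics apply), "R" (3x3) and "t" (3): a world point X has camera coordinates R X + t. Camera axes: x right, y down, z forward; pixel columns grow to the right and rows downward; lengths in m; the calibration is good to about 2 mm. A picture is of the moment at which its call begins. get_calibration takes no time and is no camera call.
- ctrl.hand_in(): hands the job in; it is judged then, once.
Trained networks look in the newest picture that a camera, given by its name, has taken for a name from the list of things; names that differ only in an ending like _2 or _b are one class to them, and where a whole thing is asked for, a point or a joint stands for the part that bears it (a point fixed in the world has none). Each returns a list of dicts, best first, with "p" (0 to 1); they miss things now and then, are a little off and sometimes report something else, mostly with a low value. They report only what shows in the picture. A call takes as long as a camera call.
- ctrl.recognise(camera, name): "bbox" ([left, top, width, height] in pixels, round what is visible of it).
- ctrl.landmark_of(camera, name): "uv" ([column, row] in pixels: a listed point, or the origin of a listed thing).
The state is a dict: "time_s": time; "q": joint angles; "joint_velocities": joint speeds; "joint_torque": joint torques, N m; "tool_pos": TCP position; "eef_rot": TCP orientation; "contact_force": force on the tool from outside, world axes, zero at the start; "torque": the same for the moment, N m; "gripper_width": finger opening in m; "grip_force": force on a finger pad.
Only numpy, scipy, OpenCV 4.12 (cv2) and the standard library are available. Lean on these libraries where they do the work, as an engineer would, in place of code of your own. Each camera call takes 0.05 s, during which the arm holds its last target. There are 200 camera calls.

### The job

Two blank door-sign plates lie flat in the two lanes of the low desk shelf. With your fingertips, push the blue plate along its lane towards the shelf's orange-marked end until about a third of its length sticks out past that end, so that its edge shows and someone can take it; it must stay lying on the shelf. Do not lift or pick up the plate, and leave the white plate, the glass, the mug and the phone where they are.

Things in the scene. Friction and masses are not known exactly. Their poses are not given: they have to be found in the camera images.
- shelf: Fixed plywood desk shelf, 210 mm (its x) by 360 mm (its y). Origin: centre of its footprint, on the table; z up; y runs along it towards the orange-marked end. Board top 70 mm above the table. Steel strips 6 mm wide, 8 mm above the board, line both long sides and the middle; between them two lanes 96 mm wide, centred at x = -51 and +51 mm, open at both ends. Legs set back 42 mm from the ends.
- shelf_end (a point): Point at the middle of the shelf's orange-marked end, on the board's top edge (shelf x = 0, y = +180 mm, 70 mm above the table). Axes as the shelf's; anything with positive y in this frame is past the end.
- blue_plate: Blue rigid sign plate, loose, 80 mm wide (its x), 160 mm long (its y), 6 mm thick, about 0.15 kg (varies). Lies flat in either lane. Origin at the centre of its underside; its y axis points towards the orange end of the shelf, nearly along the lane.
- blue_lead (a point): Middle of the blue plate's leading short edge, the one nearer the orange end (80 mm from the plate's centre, at half its thickness).
- blue_tail (a point): Middle of the blue plate's trailing short edge, the face to push against (80 mm from the centre on the other side, at half its thickness).
- white_plate: White sign plate of the same size, loose, in the other lane; to be left alone. Origin at the centre of its underside.
- glass_tumbler: Clear drinking glass, loose, 68 mm across, 110 mm high, standing on the table some way past the shelf's orange end. Origin at the centre of its underside.
- mug: White mug, loose, 80 mm across, 90 mm high, with a handle, standing on the table beyond the shelf's far long side. Origin at the centre of its underside.
- phone: Black phone, loose, 72 x 150 x 9 mm, lying on the table past the shelf's unmarked end. Origin at the centre of its underside.

How it is judged:
By the outcome, as a careful person would: the job done as asked, in the order asked, and still so for the second after the job is handed in, with the robot touching nothing.
It also fails if it takes over 32 s, if anything falls off the work surface, if the arm or the gripper's body presses on something with over 40 N, if the wrist force passes 120 N, or if a joint passes its speed limit or range.

## Working session

There is one attempt and no reset: what is moved stays moved. The work goes in short steps, Python scripts to look and compute and a tool call to move; the robot and the scene stay as the last step left them, time stands still between calls to the robot, and variables do not carry over. Pictures are saved under pics/ and viewed, at most 10 in all, crops included, and the job is handed in when it is done.

Besides the shell and the picture viewer there is one more tool, called after ">>>" as name(argument=value, ...), one argument or row to a line, values as JSON. drive_tool: Moves the arm, as the interface text tells. Its arguments: {"type":"object","properties":{"translation":{"type":"array"},"turn":{"type":"array"},"fingers":{"type":"array"}},"required":["translation","turn","fingers"]}

```bash
mkdir -p pics; cat > h.py <<'E'
import numpy as np, cv2
from rig import ctrl
def px2w(cam,uv,z):
    c=ctrl.get_calibration(cam);K=np.array(c["K"]);R=np.array(c["R"]);t=np.array(c["t"])
    d=np.array([c["k1"],0,0,0,0.])
    s=cv2.undistortPoints(np.array([[uv]],float),K,d)[0,0]
    r=R.T@np.array([s[0],s[1],1]);o=-R.T@t
    return o+r*(z-o[2])/r[2]
def w2px(cam,X):
    c=ctrl.get_calibration(cam)
    return cv2.projectPoints(np.array([X],float),cv2.Rodrigues(np.array(c["R"]))[0],np.array(c["t"],float),np.array(c["K"]),np.array([c["k1"],0,0,0,0.]))[0][0,0]
def snap(cam,fn):
    im=ctrl.camera(cam);cv2.imwrite(fn,im[:,:,::-1]);return im
E
python3 - <<'E'
from h import *
a=snap("top","pics/t0.png");b=snap("side","pics/s0.png")
cv2.imwrite("pics/b0.png",cv2.resize(np.hstack([a,b])[:,:,::-1],(800,300)))
Z=dict(shelf=0,shelf_end=.07,blue_plate=.07,blue_lead=.073,blue_tail=.073,white_plate=.07,glass_tumbler=0,mug=0,phone=0)
for c in("top","side"):
  for n,z in Z.items():
    for d in ctrl.landmark_of(c,n)[:2]: print(c,n,np.round(d["uv"]),round(d["p"],2),px2w(c,d["uv"],z).round(3))
s=ctrl.state();print(s["time_s"],s["tool_pos"],s["eef_rot"],s["gripper_width"])
E
```

```text
top shelf [277. 209.] 0.6 [ 0.542 -0.05   0.   ]
top shelf [167. 243.] 0.18 [0.436 0.293 0.   ]
top shelf_end [222. 218.] 0.97 [0.505 0.119 0.07 ]
top blue_plate [299. 186.] 0.7 [ 0.604 -0.116  0.07 ]
top blue_plate [273. 192.] 0.63 [ 0.586 -0.034  0.07 ]
top blue_lead [248. 200.] 0.82 [0.559 0.041 0.073]
top blue_tail [299. 188.] 0.86 [ 0.596 -0.114  0.073]
top white_plate [304. 218.] 0.82 [ 0.506 -0.128  0.07 ]
top white_plate [299. 188.] 0.72 [ 0.597 -0.113  0.07 ]
top glass_tumbler [165. 245.] 0.79 [0.428 0.3   0.   ]
top mug [276. 152.] 0.96 [ 0.73  -0.049  0.   ]
top mug [247. 196.] 0.63 [0.583 0.043 0.   ]
top phone [382. 187.] 0.94 [ 0.616 -0.394  0.   ]
side shelf [251. 244.] 0.79 [ 0.537 -0.068  0.   ]
side shelf_end [200. 196.] 0.57 [0.504 0.126 0.07 ]
side shelf_end [297. 212.] 0.57 [ 0.677 -0.107  0.07 ]
side blue_plate [249. 243.] 0.73 [ 0.499 -0.103  0.07 ]
side blue_plate [257. 214.] 0.71 [ 0.585 -0.038  0.07 ]
side blue_lead [237. 199.] 0.73 [0.578 0.043 0.073]
side blue_tail [282. 225.] 0.67 [ 0.608 -0.118  0.073]
side white_plate [258. 248.] 0.63 [ 0.506 -0.133  0.07 ]
side glass_tumbler [151. 194.] 0.83 [0.428 0.293 0.   ]
side mug [299. 209.] 0.93 [ 0.736 -0.06   0.   ]
side phone [354. 304.] 0.72 [ 0.608 -0.395  0.   ]
1.0 [0.139934   0.50600888 0.24828617] [ 1.34506034e-01  9.90912774e-01 -1.35983831e-06 -2.18038672e-05] 0.08569979863872437
```

View pics/t0.png

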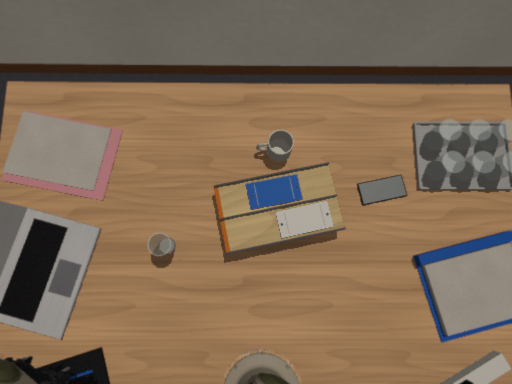

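View pics/s0.png

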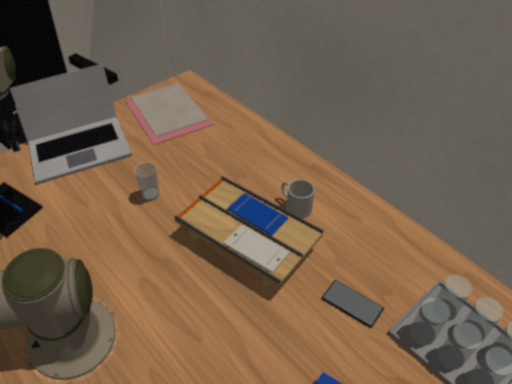

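The pictures show the blue plate in the far lane (top image about 248–300, 177–208) and the white plate in the near lane. The orange end is on the left at about x=220. The glass is at (161,246), the mug at (279,147) and the phone to the right.

```bash
cat >> h.py <<'E'
def blue(cam,im):
    h=cv2.cvtColor(im,cv2.COLOR_RGB2HSV);m=cv2.inRange(h,(105,130,50),(128,255,255))
    m[:, :205]=0;m[:,330:]=0;m[:150]=0;m[260:]=0
    m=cv2.morphologyEx(m,cv2.MORPH_CLOSE,np.ones((3,3)))
    c=max(cv2.findContours(m,0,1)[0],key=cv2.contourArea)[:,0,:]
    w=np.array([px2w(cam,p,.076)[:2] for p in c.astype(float)],np.float32)
    return cv2.minAreaRect(w)
def orange(cam,im):
    h=cv2.cvtColor(im,cv2.COLOR_RGB2HSV);m=cv2.inRange(h,(4,190,120),(14,255,255))
    m[:,:150]=0;m[:,260:]=0;m[:160]=0;m[260:]=0
    p=np.argwhere(m)[:,::-1].astype(float)
    w=np.array([px2w(cam,q,.07)[:2] for q in p],np.float32)
    return len(p),cv2.minAreaRect(w)
E
python3 - <<'E'
from h import *
for c,f in(("top","pics/t0.png"),("side","pics/s0.png")):
    im=cv2.imread(f)[:,:,::-1].copy()
    b=blue(c,im);print(c,"blue",b,cv2.boxPoints(b).round(3).tolist())
    n,o=orange(c,im);print(n,o,cv2.boxPoints(o).round(3).tolist())
im=cv2.imread("pics/t0.png")[145:275,200:360];cv2.imwrite("pics/t0c.png",cv2.resize(im,None,fx=4.5,fy=4.5,interpolation=cv2.INTER_CUBIC))
E
```

```text
top blue ((0.5863178372383118, -0.0369889959692955), (0.07702547311782837, 0.15627726912498474), 11.312597274780273) [[0.5329999923706055, 0.03200000151991844], [0.5640000104904175, -0.12099999934434891], [0.6389999985694885, -0.10599999874830246], [0.609000027179718, 0.04699999839067459]]
208 ((0.5029622316360474, 0.11996103078126907), (0.19323179125785828, 0.010294999927282333), 11.829687118530273) [[0.40700000524520874, 0.10499999672174454], [0.4090000092983246, 0.0949999988079071], [0.5989999771118164, 0.13500000536441803], [0.5960000157356262, 0.14499999582767487]]
side blue ((0.5827049612998962, -0.03953135013580322), (0.0791870728135109, 0.15553805232048035), 10.937382698059082) [[0.5289999842643738, 0.028999999165534973], [0.5590000152587891, -0.12300000339746475], [0.6359999775886536, -0.1080000028014183], [0.6069999933242798, 0.04399999976158142]]
129 ((0.5038701295852661, 0.12025739252567291), (0.18736617267131805, 0.009301832877099514), 11.766329765319824) [[0.41100001335144043, 0.10599999874830246], [0.4129999876022339, 0.09700000286102295], [0.597000002861023, 0.13500000536441803], [0.5950000286102295, 0.14399999380111694]]
```

View pics/t0c.png

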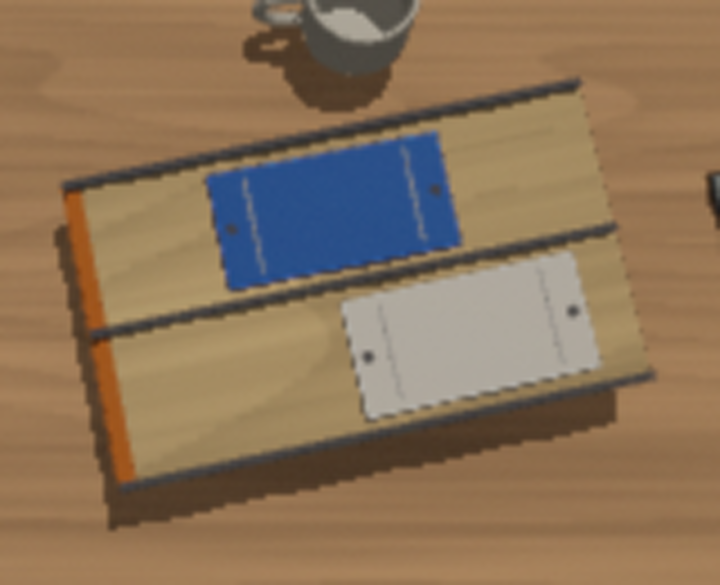

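>>> drive_tool(
  translation=[
    [0, 0, 0],
    [0, 0, 0],
    [0, 0, 0],
    [0, 0, 0],
    [0, 0, 0],
    [0, 0, 0],
    [0, 0, 0],
    [0, 0, 0],
    [0, 0, 0],
    [0, 0, 0],
    [0, 0, 0],
    [-1, 0.43, 0],
    [-1, 0.43, 0],
    [-1, 0.43, 0],
    [-1, 0.43, 0],
    [-1, 0.43, 0],
    [-1, 0.43, 0],
    [-1, 0.43, 0],
    [-1, 0.43, 0],
    [-1, 0.43, 0],
  ],
  turn=[
    [0, 0, 0.952],
    [0, 0, 0.952],
    [0, 0, 0.952],
    [0, 0, 0.952],
    [0, 0, 0.952],
    [0, 0, 0.952],
    [0, 0, 0.952],
    [0, 0, 0.952],
    [0, 0, 0.952],
    [0, 0, 0.952],
    [0, 0, 0.952],
    [0, 0, 0],
    [0, 0, 0],
    [0, 0, 0],
    [0, 0, 0],
    [0, 0, 0],
    [0, 0, 0],
    [0, 0, 0],
    [0, 0, 0],
    [0, 0, 0],
  ],
  fingers=[0.5, 0.5, 0.5, 0.5, 0.5, 0.5, 0.5, 0.5, 0.5, 0.5, 0.5, 0.5, 0.5, 0.5, 0.5, 0.5, 0.5, 0.5, 0.5, 0.5],
)

```text
time_s: 3.0
tool_pos: [0.2808, 0.3044, 0.2484]
eef_rot: [0.631, 0.776, 0.0, 0.0]
contact_force: [1.1, -0.2, -0.4]
gripper_width: 0.0426
grip_force: 0.0
```

>>> drive_tool(
  translation=[
    [-1, 0.44, 0],
    [-1, 0.44, 0],
    [-1, 0.44, 0],
    [-1, 0.44, 0],
    [-1, 0.44, 0],
    [-1, 0.44, 0],
    [-1, 0.44, 0],
    [-1, 0.44, 0],
    [-1, 0.44, 0],
    [-1, 0.44, 0],
    [-1, 0.44, 0],
    [-1, 0.44, 0],
    [-1, 0.44, 0],
    [-1, 0.44, 0],
    [-1, 0.44, 0],
    [-1, 0.44, 0],
    [-1, 0.44, 0],
    [-1, 0.44, 0],
    [-1, 0.44, 0],
    [-1, 0.44, 0],
  ],
  turn=[
    [0, 0, 0],
    [0, 0, 0],
    [0, 0, 0],
    [0, 0, 0],
    [0, 0, 0],
    [0, 0, 0],
    [0, 0, 0],
    [0, 0, 0],
    [0, 0, 0],
    [0, 0, 0],
    [0, 0, 0],
    [0, 0, 0],
    [0, 0, 0],
    [0, 0, 0],
    [0, 0, 0],
    [0, 0, 0],
    [0, 0, 0],
    [0, 0, 0],
    [0, 0, 0],
    [0, 0, 0],
  ],
  fingers=[0.5, 0.5, 0.5, 0.5, 0.5, 0.5, 0.5, 0.5, 0.5, 0.5, 0.5, 0.5, 0.5, 0.5, 0.5, 0.5, 0.5, 0.5, 0.5, 0.5],
)

```text
time_s: 5.0
tool_pos: [0.5978, -0.1406, 0.2482]
eef_rot: [0.631, 0.776, -0.0, -0.0]
contact_force: [0.0, 0.4, 0.1]
gripper_width: 0.0426
grip_force: 0.0
```

>>> drive_tool(
  translation=[
    [-0.6, 0.3, 0.9],
    [0, 0, 0.9],
    [0, 0, 0.9],
    [0, 0, 1],
    [0, 0, 1],
    [0, 0, 1],
    [0, 0, 0],
  ],
  turn=[
    [0, 0, 0],
    [0, 0, 0],
    [0, 0, 0],
    [0, 0, 0],
    [0, 0, 0],
    [0, 0, 0],
    [0, 0, 0],
  ],
  fingers=[0.5, 0.5, 0.5, 0.5, 0.5, 0.5, 0.5],
)

```text
time_s: 5.7
tool_pos: [0.6061, -0.1521, 0.1025]
eef_rot: [0.631, 0.776, -0.001, -0.003]
contact_force: [-0.5, 0.2, -0.6]
gripper_width: 0.0426
grip_force: 0.0
```

```bash
python3 - <<'E'
from h import *
a=snap("top","pics/t1.png")[145:275,220:360];b=snap("side","pics/s1.png")[130:260,200:340]
f=lambda i:cv2.resize(i[:,:,::-1],(400,371),interpolation=cv2.INTER_CUBIC)
cv2.imwrite("pics/b1.png",np.hstack([f(a),f(b)]))
print(ctrl.state()["tool_pos"],ctrl.state()["time_s"])
E
```

```text
[ 0.60787995 -0.15289968  0.10646278] 5.8
```

View pics/b1.png

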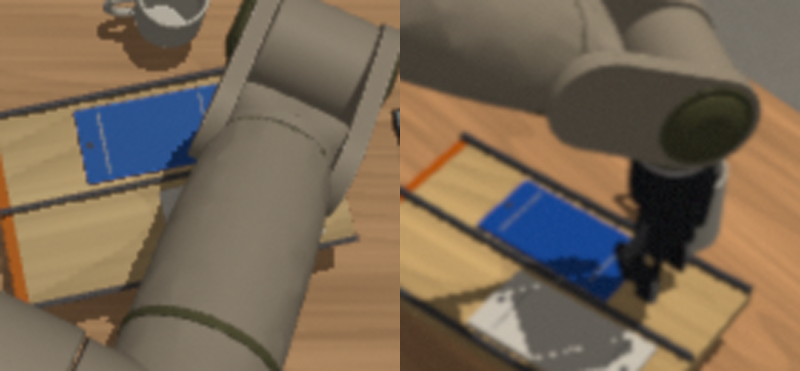

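The side view shows the fingers over the far lane, behind the blue plate's tail (about 640,290 in the montage). Next I descend gently.

>>> drive_tool(
  translation=[
    [0, 0, 0.3],
    [0, 0, 0.3],
    [0, 0, 0],
    [0, 0, 0.06],
    [0, 0, 0.06],
    [0, 0, 0],
  ],
  turn=[
    [0, 0, 0],
    [0, 0, 0],
    [0, 0, 0],
    [0, 0, 0],
    [0, 0, 0],
    [0, 0, 0],
  ],
  fingers=[0.5, 0.5, 0.5, 0.5, 0.5, 0.5],
)

```text
time_s: 6.4
tool_pos: [0.6076, -0.1528, 0.0878]
eef_rot: [0.631, 0.776, -0.0, -0.0]
contact_force: [0.3, -0.1, 0.6]
gripper_width: 0.0427
grip_force: 0.0
```

>>> drive_tool(
  translation=[
    [0, 0, 0.05],
    [0, 0, 0.05],
    [0, 0, 0],
  ],
  turn=[
    [0, 0, 0],
    [0, 0, 0],
    [0, 0, 0],
  ],
  fingers=[0.5, 0.5, 0.5],
)

```text
time_s: 6.7
tool_pos: [0.6077, -0.1528, 0.0853]
eef_rot: [0.631, 0.776, 0.0, 0.0]
contact_force: [0.6, -0.3, -0.6]
gripper_width: 0.0429
grip_force: 0.0
```

>>> drive_tool(
  translation=[
    [0, 0, 0.05],
    [0, 0, 0],
  ],
  turn=[
    [0, 0, 0],
    [0, 0, 0],
  ],
  fingers=[0.5, 0.5],
)

```text
time_s: 6.9
tool_pos: [0.6077, -0.1528, 0.0852]
eef_rot: [0.631, 0.776, -0.0, 0.0]
contact_force: [-3.8, 1.0, 7.9]
gripper_width: 0.0425
grip_force: 4.4
```

>>> drive_tool(
  translation=[
    [0, 0, -0.11],
    [0.3, 0, 0],
    [0.3, 0, 0],
    [0.3, 0, 0],
    [0.2, 0, 0],
    [0.2, 0, 0],
    [0.3, 0, 0],
    [0.3, 0, 0],
    [0.3, 0, 0],
    [0.3, 0, 0],
    [0, 0, 0],
  ],
  turn=[
    [0, 0, 0],
    [0, 0, 0],
    [0, 0, 0],
    [0, 0, 0],
    [0, 0, 0],
    [0, 0, 0],
    [0, 0, 0],
    [0, 0, 0],
    [0, 0, 0],
    [0, 0, 0],
    [0, 0, 0],
  ],
  fingers=[0.5, 0.5, 0.5, 0.5, 0.5, 0.5, 0.5, 0.5, 0.5, 0.5, 0.5],
)

```text
time_s: 8.0
tool_pos: [0.5948, -0.0905, 0.0868]
eef_rot: [0.631, 0.776, 0.0, -0.0]
contact_force: [1.1, -0.1, -0.0]
gripper_width: 0.0426
grip_force: 0.0
```

```bash
python3 - <<'E'
from h import *
a=snap("top","pics/t2.png")[145:275,200:340];b=snap("side","pics/s2.png")[130:260,180:320]
f=lambda i:cv2.resize(i[:,:,::-1],(400,371),interpolation=cv2.INTER_CUBIC)
cv2.imwrite("pics/b2.png",np.hstack([f(a),f(b)]))
E=np.array([.502,.126]);u=np.array([-.203,.979]);v=np.array([.979,.203])
s=ctrl.state();print(s["tool_pos"],s["time_s"],(s["tool_pos"][:2]-E)@u)
for c in("top","side"):
  for d in ctrl.landmark_of(c,"blue_lead")[:2]:
    w=px2w(c,d["uv"],.073)[:2]-E;print(c,d["p"],w@u,w@v)
E
```

```text
[ 0.59499411 -0.09141555  0.08687517] 8.1 -0.23172763186173068
top 0.72 -0.057437231835957406 0.04966118083757604
```

View pics/b2.png

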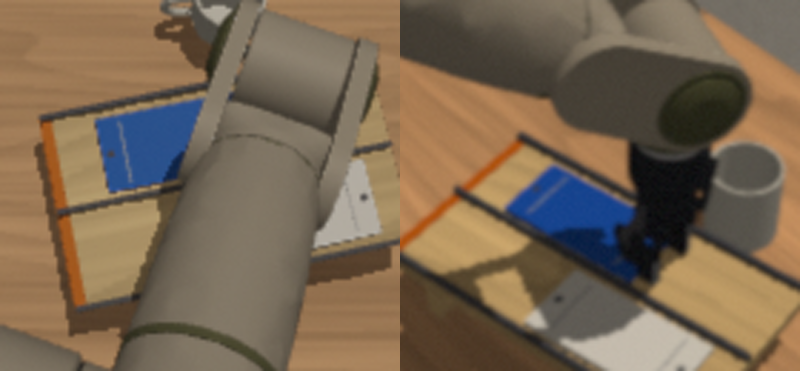

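The plate is sliding straight: its lead edge is at about x=100 in the left view and the fingers are on its tail. I keep pushing.

>>> drive_tool(
  translation=[
    [0.2, 0, 0],
    [0.3, 0, 0],
    [0.3, 0, 0],
    [0.3, 0, 0],
    [0.3, 0, 0],
    [0.3, 0, 0],
    [0.3, 0, 0],
    [0.3, 0, 0],
    [0.3, 0, 0],
    [0.3, 0, 0],
    [0.3, 0, 0],
    [0.3, 0, 0],
    [0.2, 0, 0],
    [0.1, 0, 0],
    [0, 0, 0],
  ],
  turn=[
    [0, 0, 0],
    [0, 0, 0],
    [0, 0, 0],
    [0, 0, 0],
    [0, 0, 0],
    [0, 0, 0],
    [0, 0, 0],
    [0, 0, 0],
    [0, 0, 0],
    [0, 0, 0],
    [0, 0, 0],
    [0, 0, 0],
    [0, 0, 0],
    [0, 0, 0],
    [0, 0, 0],
  ],
  fingers=[0.5, 0.5, 0.5, 0.5, 0.5, 0.5, 0.5, 0.5, 0.5, 0.5, 0.5, 0.5, 0.5, 0.5, 0.5],
)

```text
time_s: 9.7
tool_pos: [0.5756, 0.0018, 0.0868]
eef_rot: [0.631, 0.776, 0.0, -0.0]
contact_force: [0.7, -0.5, -0.3]
gripper_width: 0.043
grip_force: 0.0
```

```bash
python3 - <<'E'
from h import *
a=snap("top","pics/t3.png")[145:275,200:340];b=snap("side","pics/s3.png")[130:260,160:300]
f=lambda i:cv2.resize(i[:,:,::-1],(400,371),interpolation=cv2.INTER_CUBIC)
cv2.imwrite("pics/b3.png",np.hstack([f(a),f(b)]))
E=np.array([.502,.126]);u=np.array([-.203,.979]);v=np.array([.979,.203])
s=ctrl.state();print(s["tool_pos"],s["time_s"],(s["tool_pos"][:2]-E)@u,s["contact_force"])
for c,im in(("top","pics/t3.png"),("side","pics/s3.png")):
  for n in("blue_lead","shelf_end"):
   for d in ctrl.landmark_of(c,n)[:2]:
    w=px2w(c,d["uv"],.073)[:2]-E;print(c,n,d["p"],w@u,w@v)
  p=cv2.boxPoints(blue(c,cv2.imread(im)[:,:,::-1].copy()))-E;print(c,(p@u).round(3),(p@v).round(3))
E
```

```text
[0.57567818 0.00135208 0.08677208] 9.8 -0.13698698553358657 [-0.71063524  0.38737472 -0.13621326]
top blue_lead 0.75 0.03720576927003863 0.03817786451659334
top [ 0.035 -0.056 -0.056  0.035] [0.009 0.009 0.087 0.087]
side blue_lead 0.71 0.023951095116575345 0.04910826200838918
side shelf_end 0.88 0.0009357189639478973 0.0004928956743576516
side [ 0.032 -0.125 -0.124  0.032] [0.004 0.005 0.084 0.084]
```

View pics/b3.png

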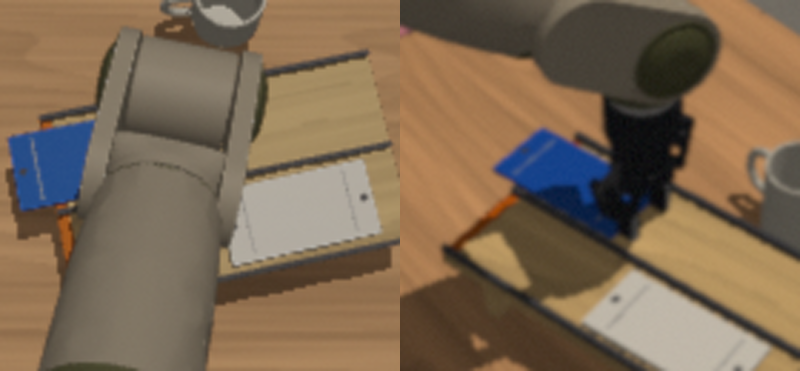

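The plate now sticks out about 34 mm past the end, and it is straight. I push 19 mm more, back off, rise and move clear.

>>> drive_tool(
  translation=[
    [0.2, 0, 0],
    [0.25, 0, 0],
    [0.2, 0, 0],
    [0.1, 0, 0],
    [0, 0, 0],
    [-0.4, 0, 0],
    [-0.6, 0, 0],
    [0, 0, -0.6],
    [0, 0, -1],
    [-1, 0, -1],
    [-1, 0, -1],
    [-1, 0, -1],
    [-1, 0, 0],
    [-1, 0, 0],
    [-1, 0, 0],
    [-1, 0, 0],
    [-1, 0, 0],
    [0, 0, 0],
  ],
  turn=[
    [0, 0, 0],
    [0, 0, 0],
    [0, 0, 0],
    [0, 0, 0],
    [0, 0, 0],
    [0, 0, 0],
    [0, 0, 0],
    [0, 0, 0],
    [0, 0, 0],
    [0, 0, 0],
    [0, 0, 0],
    [0, 0, 0],
    [0, 0, 0],
    [0, 0, 0],
    [0, 0, 0],
    [0, 0, 0],
    [0, 0, 0],
    [0, 0, 0],
  ],
  fingers=[0.5, 0.5, 0.5, 0.5, 0.5, 0.5, 0.5, 0.5, 0.5, 0.5, 0.5, 0.5, 0.5, 0.5, 0.5, 0.5, 0.5, 0.5],
)

```text
time_s: 11.8
tool_pos: [0.6172, -0.2048, 0.2012]
eef_rot: [0.633, 0.774, -0.0, 0.0]
contact_force: [-0.5, 0.5, 0.1]
gripper_width: 0.0427
grip_force: 0.0
```

```bash
python3 - <<'E'
from h import *
a=snap("top","pics/t4.png")[145:275,190:330];b=snap("side","pics/s4.png")[130:260,160:300]
f=lambda i:cv2.resize(i[:,:,::-1],(400,371),interpolation=cv2.INTER_CUBIC)
cv2.imwrite("pics/b4.png",np.hstack([f(a),f(b)]))
E=np.array([.502,.126]);u=np.array([-.203,.979]);v=np.array([.979,.203])
s=ctrl.state();print(s["tool_pos"],s["time_s"],s["contact_force"])
for c,im in(("top","pics/t4.png"),("side","pics/s4.png")):
  p=cv2.boxPoints(blue(c,cv2.imread(im)[:,:,::-1].copy()))-E;print(c,(p@u).round(3),(p@v).round(3))
  for n in("white_plate","mug","glass_tumbler","phone","shelf_end"):
    for d in ctrl.landmark_of(c,n)[:1]: print(c,n,np.round(d["uv"]),d["p"])
E
```

```text
[ 0.61714824 -0.20156931  0.20146448] 11.9 [-0.52893947  0.16320598  0.19343575]
top [ 0.04  -0.103 -0.103  0.04 ] [0.01  0.01  0.087 0.087]
top white_plate [307. 218.] 0.84
top mug [277. 153.] 0.82
top glass_tumbler [169. 245.] 0.93
top phone [382. 189.] 0.61
top shelf_end [219. 222.] 0.72
side [ 0.048 -0.105 -0.105  0.048] [0.005 0.005 0.084 0.084]
side white_plate [253. 247.] 0.97
side mug [299. 210.] 0.64
side glass_tumbler [151. 190.] 0.62
side phone [352. 300.] 0.68
side shelf_end [198. 195.] 0.95
```

View pics/b4.png

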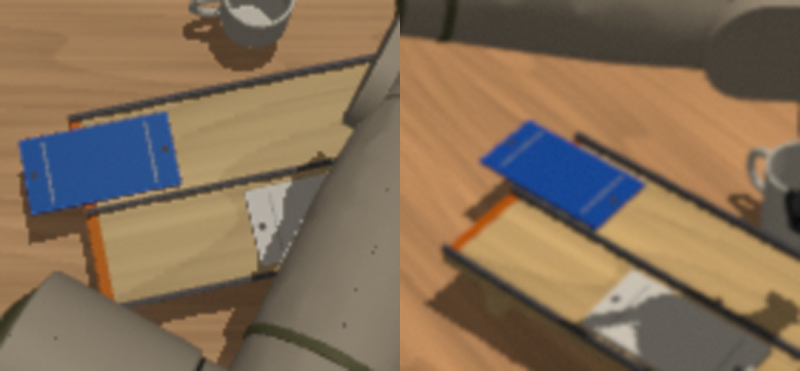

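The plate lies flat and straight, with about 52–53 mm of its 160 mm past the orange end. The other objects have not moved.

```bash
python3 -c "
from rig import ctrl
print(ctrl.hand_in())"
```

```text
the job is handed in; nothing more can be done
None
```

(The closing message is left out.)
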